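Feel for the hidden release notch of a sample case

ROBOT

A 6-joint arm with a two-finger parallel gripper is mounted at the origin on the work surface. World frame = base frame: x ahead of the robot, y to its left, z up, the work surface at z = 0. Lengths are in mm, angles in rad, forces in N, time in s.
With the tool pointing down it reaches from about 300 to 775 mm from the base axis. Payload 14.6 kg.
Tool frame: the origin (TCP) lies at the very end of the fingers, on their centre line; the grasp point (between the pads) lies 19 mm behind it; y points along the fingers, x is the direction in which the jaws open and shut, and the axes are right-handed (so a half turn about y gives the same grasp; the last joint's range is limited). The gripper opens to 94 mm and grips with 3 to 60 N. Pads are 16 mm wide; open, the fingers measure 119 mm over their backs; the gripper's body (75 mm by 177 mm) begins 78 mm behind the grasp point.
Start: joints at [1.202, 0.3, 1.521, -0, 1.321, -0.067], TCP at [163.479, 525.132, 205.446] pointing down, gripper open.
Joint ranges: [-3.03, 3.03], [-0.79, 2.21], [0.23, 2.52], [-1.04, 4.18], [0, 3.07], [-2.55, 2.55]. Speed limits (rad/s): [2.22, 2.22, 2.57, 3.14, 3.14, 3.14].

INTERFACE

Orientations are given as a 3x3 rotation matrix whose columns are the frame's x, y, z axes.
In Python, from rig import move_ptp, servo_line, move_joints, gripper_open, clamp, pause, solve_ik, get_obs, get_image, camera_model, IKError, hand_in, search_frame, spot_point gives the robot as it stands. The module is installed in compiled form; this text tells all that it offers. Calls block until the motion is done:
- move_ptp(position, orientation): joint-space move of the TCP to a pose.
- servo_line(position, rate=150, attitude=None, force_limit=None): straight line of the TCP; attitude=None keeps the orientation; rate is the mean speed in mm/s. With force_limit (N) it stops when the force on the tool has changed by that much, and returns True; else False.
- move_joints(angles): joint-space move.
- gripper_open() and clamp(f_grip=None): open the fingers fully, or close them until they stop; f_grip is the grip in N (None keeps the last).
- pause(seconds).
- solve_ik(position, orientation): joint angles nearest the present ones, or None.
- get_obs(): the state.
- get_image(name): name is "side" or "top" or "wrist"; returns the picture (400x640x3 uint8, red, green, blue); there is no depth.
- camera_model(name): a dict with "camera_matrix" (3x3 intrinsics, pixels), "pose" (4x4, takes a point from camera to world coordinates); the wrist camera has in their place "tool_from_camera" (4x4, takes a point from camera to tool coordinates, whose origin is the TCP and whose axes are the tool frame's). Camera axes: x right, y up, looking along -z (the intrinsics and any distortion apply to the point x, -y, -z); pixel columns grow to the right and rows downward; lengths in mm; the calibration is good to about 2 mm. A picture is of the moment at which its call begins: read the wrist's pose just before it. camera_model takes no time and is no camera call.
A pose or a line that the arm cannot do raises IKError and nothing moves.
- hand_in(): hands the job in, once; it reports no verdict.
Trained networks look in the newest picture that a camera, given by its name, has taken for a name from the list of things; names that differ only in an ending like _2 or _b are one class to them, and where a whole thing is asked for, a point or a joint stands for the part that bears it (a point fixed in the world has none). Each returns a list of dicts, best first, with "conf" (0 to 1); they miss things now and then, are a little off and sometimes report something else, mostly with a low value. They report only what shows in the picture. A call takes as long as a camera call.
- search_frame(camera, label): "rect" ([left, top, width, height] in pixels, round what is visible of it).
- spot_point(camera, label): "uv" ([column, row] in pixels: a listed point, or the origin of a listed thing).
The state is a dict: "clock": time; "qpos": joint angles; "qvel": joint speeds; "joint_torque": joint torques, N m; "position": TCP position; "eef_rot": TCP orientation; "ft_force": force on the tool from outside, world axes, zero at the start; "ft_torque": the same for the moment, N m; "finger_gap": finger opening in mm.
Only numpy, scipy, OpenCV 4.12 (cv2) and the standard library are available. Lean on these libraries where they do the work, as an engineer would, in place of code of your own. Each camera call takes 0.05 s, during which the arm holds its last target.

TASK

Open the latch of the white sample case: touch a fingertip to the blue pad with the yellow dot at one end of the strip along its front edge, sweep it along the strip to feel for the one real notch among the look-alike black patches, and press the release inside that notch fully down so that the lid comes ajar. Then draw the fingers clear; do not ram the case hard. Do not pick up or shift any of the bottles, cups and other things standing about.

Things in the scene. Friction and masses are not known exactly. Their poses are not given: they have to be found in the camera images.
- case: White sample case, fixed to the table; 190 mm (its x) by 320 mm (its y), 90 mm tall. Origin: centre of its underside; its -x side is the front. The edge strip runs along the top of the front edge, parallel to its y: 320 mm long, 34 mm wide, centre line at case x = -78 mm, top 90 mm up, flush with the lid behind it (3 mm gap).
- strip_mid (a point): Middle of the strip's length and width, at top height; axes as the case's. Within 125 mm of it either way along y lie five grey segments, each 50 mm long with a 42 mm black patch. Four are rigid and flat; one, different each run, has the real notch in its middle: 42 mm long, 31 mm wide (point x -17 to +14 mm), open at the front, end walls 4 mm, back wall 3 mm.
- strip_start (a point): Centre of the top of the rigid blue pad (35 mm long) at the case's +y end of the strip, marked by a yellow dot; axes as the case's. Sweep from here towards the case's -y. The strip is flat and rigid; a fingertip pressed lightly on it loses its support once it lies wholly over the notch.
- strip_end (a point): Centre of the top of the plain rigid blue pad (35 mm long) at the other end of the strip, 285 mm from the yellow dot.
- release (a joint): Travel in m of the release tongue, the black floor of the notch, 8 mm below the strip's top when up: 0 = up, 0.008 = fully down (bottom stop, 16 mm below the strip's top). It takes about 4 to 10 N to push and stays where it is left.
- lid (a joint): Opening of the lid in rad, hinged along the case's back top edge: 0 = shut, 0.12 = ajar (front edge up about 18 mm). It is geared to the release and rises as the tongue goes down.
- bottle: clear glass bottle, upright, 72 mm diameter, 220 mm tall; origin at the centre of its underside. Loose bystander, leave it alone.
- cup: clear plastic cup, open upward, 72 mm diameter at the rim, 95 mm tall; origin at the centre of its underside. Loose bystander, leave it alone.
- upturned_cup: clear plastic cup standing upside down, 74 mm diameter, 100 mm tall; origin at the centre of its underside as it stands. Loose bystander, leave it alone.
- screw_cap: brass-coloured bottle cap lying flat, 32 mm diameter, 16 mm tall; origin at the centre of its underside. Loose bystander, leave it alone.
- sample_jar: amber jar with white lid, 50 mm diameter, 60 mm tall; origin at the centre of its underside. Loose bystander, leave it alone.
- vial: slim clear vial with blue cap, upright, 26 mm diameter, 65 mm tall; origin at the centre of its underside. Loose bystander, leave it alone.
- tally_weight: steel cylinder weight, 40 mm diameter, 40 mm tall; origin at the centre of its underside. Loose bystander, leave it alone.

How it is judged:
By the outcome, as a careful person would: the job done as asked, in the order asked, and still so for the second after the job is handed in, with the robot touching nothing.
It also fails if it takes over 58 s, if anything falls off the work surface, if the arm or the gripper's body presses on something with over 40 N, if the wrist force passes 120 N, or if a joint passes its speed limit or range.

## Working session

There is one attempt and no reset: what is moved stays moved. The work goes in short steps, each a Python script; the robot and the scene stay as the last script left them, time stands still between calls to the robot, and variables do not carry over. Pictures are saved under pics/ and viewed, and the job is handed in when it is done.

```bash
mkdir -p pics; ls
python3 - <<'E'
from rig import *
import cv2,numpy as np
np.set_printoptions(precision=3,suppress=True)
o=get_obs(); print(o)
for c in ["top","side","wrist"]:
    im=get_image(c); cv2.imwrite(f"pics/{c}0.png",im[:,:,::-1])
    m=camera_model(c); print(c,m)
    for l in ["case","strip_start","strip_mid","strip_end","release"]:
        print(l,[(np.round(d["uv"],1),round(d["conf"],2)) for d in spot_point(c,l)][:3])
print(get_obs()["clock"])
E
```

```text
pics
{'clock': 0.0, 'qpos': array([ 1.202,  0.3  ,  1.522,  0.   ,  1.321, -0.067]), 'qvel': array([ 0.001, -0.   ,  0.001, -0.   ,  0.001,  0.001]), 'joint_torque': array([ -0.   , -53.181, -35.274,   0.071,   0.024,  -0.   ]), 'position': array([163.383, 524.888, 204.882]), 'eef_rot': array([[ 0.297, -0.   , -0.955],
       [ 0.955, -0.001,  0.297],
       [-0.001, -1.   ,  0.   ]]), 'ft_force': array([-0.846, -0.804, -0.08 ]), 'ft_torque': array([-0.029,  0.007, -0.058]), 'finger_gap': 94.15436904644363}
top {'camera_matrix': array([[377.634,   0.   , 329.012],
       [  0.   , 377.634, 196.745],
       [  0.   ,   0.   ,   1.   ]]), 'pose': array([[  -0.018,    0.996,   -0.09 ,  450.892],
       [  -1.   ,   -0.017,    0.009,    3.354],
       [   0.008,    0.091,    0.996, 1057.234],
       [   0.   ,    0.   ,    0.   ,    1.   ]])}
case [(array([321.8, 168.6]), 0.78), (array([437.9, 180.1]), 0.71)]
strip_start [(array([263.3, 186.8]), 0.91), (array([322.8, 170. ]), 0.32)]
strip_mid [(array([318. , 194.1]), 0.64)]
strip_end [(array([371.9, 204.4]), 0.64)]Traceback (most recent call last):
  File "<stdin>", line 9, in <module>
ValueError: it knows: bottle, case, cup, sample_jar, screw_cap, strip_end, strip_mid, strip_start, tally_weight, upturned_cup, vial
```

```bash
cat > h.py <<'E'
from rig import *
import cv2,numpy as np
np.set_printoptions(precision=2,suppress=True)
def ray(m,uv,pose):
    K=m["camera_matrix"]; d=cv2.undistortPoints(np.array([[uv]],float),K,m.get("dist",None))[0,0] if True else 0
    v=np.array([d[0],-d[1],-1.]); return pose[:3,3],pose[:3,:3]@v
def onz(m,uv,z,pose=None):
    p,v=ray(m,uv,m["pose"] if pose is None else pose); return p+v*(z-p[2])/v[2]
E
python3 - <<'E'
from h import *
for c in ["side","wrist"]:
    im=get_image(c); cv2.imwrite(f"pics/{c}0.png",im[:,:,::-1])
    m=camera_model(c); print(c,m)
    for l in ["case","strip_start","strip_mid","strip_end"]:
        print(l,[(np.round(d["uv"],1),round(d["conf"],2)) for d in spot_point(c,l)][:3])
m=camera_model("top"); print(m.keys())
for uv in [(263.3,186.8),(318,194.1),(371.9,204.4)]: print(onz(m,uv,90))
get_image("top")
for l in "bottle cup upturned_cup screw_cap sample_jar vial tally_weight".split():
    print(l,[(onz(m,d["uv"],0),d["uv"],round(d["conf"],2)) for d in spot_point("top",l)][:3])
print(get_obs()["clock"])
E
```

```text
side {'camera_matrix': array([[410.78,   0.  , 318.59],
       [  0.  , 410.78, 197.15],
       [  0.  ,   0.  ,   1.  ]]), 'pose': array([[   0.77,    0.4 ,   -0.49,   81.07],
       [  -0.64,    0.47,   -0.62, -608.65],
       [  -0.02,    0.79,    0.62,  690.71],
       [   0.  ,    0.  ,    0.  ,    1.  ]])}
case [(array([334.2, 209.9]), 0.59)]
strip_start [(array([276.9, 160.3]), 0.81)]
strip_mid [(array([304.9, 194.5]), 0.72), (array([209. , 181.3]), 0.17)]
strip_end [(array([333.4, 228.4]), 0.93)]
wrist {'camera_matrix': array([[317.01,   0.  , 319.16],
       [  0.  , 317.01, 197.22],
       [  0.  ,   0.  ,   1.  ]]), 'tool_from_camera': array([[   1.  ,    0.  ,   -0.  ,    0.33],
       [  -0.  ,    0.29,   -0.96, -178.65],
       [  -0.  ,    0.96,    0.29,   84.7 ],
       [   0.  ,    0.  ,    0.  ,    1.  ]])}
case []
strip_start []
strip_mid []
strip_end []
dict_keys(['camera_matrix', 'pose'])
[567.35 162.96  90.  ]
[546.08  22.46  90.  ]
[ 517.14 -115.58   90.  ]
bottle [(array([ 490.25, -411.91,    0.  ]), [473.7, 214.4], 0.78)]
cup [(array([370.32, 148.69,   0.  ]), [274.0, 261.3], 0.6)]
upturned_cup [(array([568.09, 400.33,   0.  ]), [183.9, 191.7], 0.97), (array([ 396.18, -377.62,    0.  ]), [463.2, 248.4], 0.55)]
screw_cap [(array([381.64, -71.03,   0.  ]), [353.3, 255.7], 0.69), (array([ 526.97, -126.19,    0.  ]), [371.7, 203.1], 0.61), (array([443.48, 363.9 ,   0.  ]), [196.3, 236.1], 0.55)]
sample_jar [(array([ 392.05, -376.85,    0.  ]), [463.0, 249.9], 0.61)]
vial [(array([ 594.91, -318.54,    0.  ]), [438.9, 178.0], 0.65)]
tally_weight [(array([439.43, 368.82,   0.  ]), [194.5, 237.6], 0.68)]
1.15
```

View pics/top0.png

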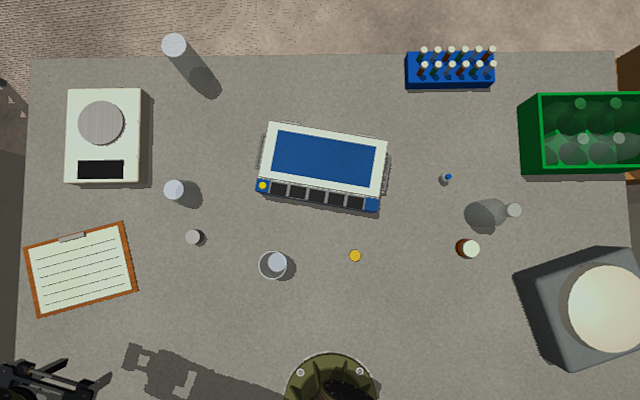

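View pics/side0.png

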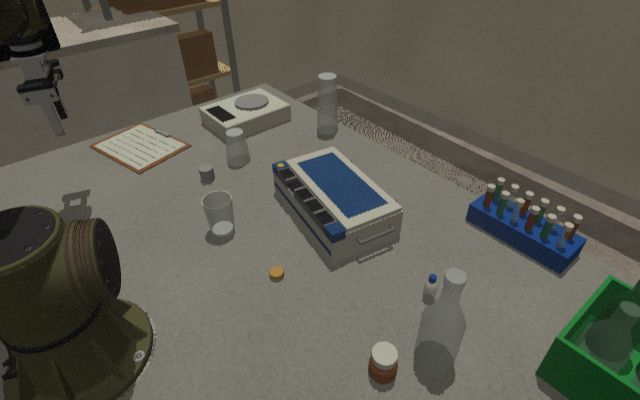

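View pics/wrist0.png

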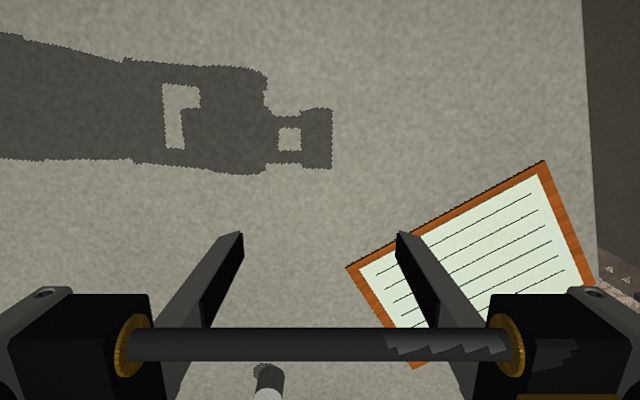

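```bash
cat >> h.py <<'E'
def tri(uvs):
    A=np.zeros((3,3));b=np.zeros(3);rs=[]
    for m,uv in uvs:
        p,v=ray(m,uv,m["pose"]);v=v/np.linalg.norm(v);P=np.eye(3)-np.outer(v,v);A+=P;b+=P@p;rs.append((P,p))
    x=np.linalg.solve(A,b);return x,[np.linalg.norm(P@(x-p)) for P,p in rs]
def wpose(o,m):
    T=np.eye(4);T[:3,:3]=o["eef_rot"];T[:3,3]=o["position"];return T@m["tool_from_camera"]
E
python3 - <<'E'
from h import *
t=camera_model("top");s=camera_model("side")
for n,a,b in [("st",(263.3,186.8),(276.9,160.3)),("mid",(318,194.1),(304.9,194.5)),("end",(371.9,204.4),(333.4,228.4))]:
    print(n,*tri([(t,a),(s,b)]),onz(t,a,90),onz(s,b,90))
u=np.array([50.2,278.5,0]);u/=np.linalg.norm(u)
R=np.column_stack([u,[0,0,-1],np.cross(u,[0,0,-1])])
clamp(5)
print(get_obs()["clock"],get_obs()["finger_gap"])
move_ptp([558,115,175],R)
o=get_obs();print(o["clock"],o["position"],o["ft_force"])
im=get_image("wrist");cv2.imwrite("pics/w1.png",im[:,:,::-1])
m=camera_model("wrist")
for l in ["strip_start","strip_mid","strip_end"]:
    print(l,[(onz(m,d["uv"],90,wpose(o,m)),d["uv"],round(d["conf"],2)) for d in spot_point("wrist",l)][:2])
E
```

```text
st [562.7  160.93 110.37] [np.float64(2.5670142965986673), np.float64(2.5670142965986513)] [567.35 162.96  90.  ] [577.3  189.26  90.  ]
mid [545.11  23.33  87.13] [np.float64(1.4879406364454266), np.float64(1.487940636445437)] [546.08  22.46  90.  ] [541.58  21.01  90.  ]
end [ 515.83 -114.67   89.96] [np.float64(1.5864457314478628), np.float64(1.5864457314478821)] [ 517.14 -115.58   90.  ] [ 514.36 -113.98   90.  ]
2.5667 0.5175812405147079
4.6167 [557.84 115.77 175.09] [-1.28 -0.55 -0.41]
strip_start [(array([572.59, 165.92,  90.  ]), [377.6, 208.8], 0.56), (array([ 518.26, -109.47,   90.  ]), [56.7, 203.8], 0.36)]
strip_mid [(array([538.87, 324.12,  90.  ]), [563.3, 138.4], 0.27)]
strip_end [(array([ 517.67, -109.67,   90.  ]), [56.2, 203.2], 0.87)]
```

View pics/w1.png

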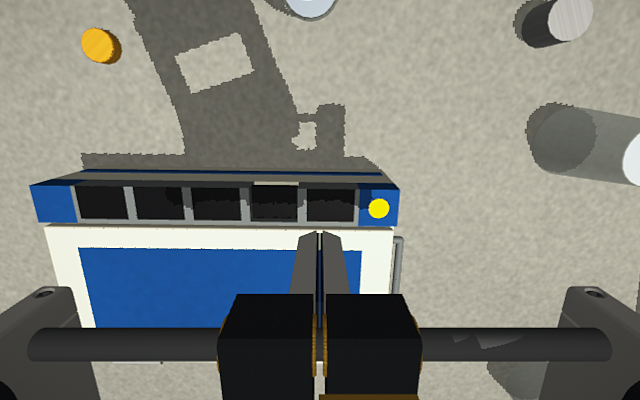

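Run:
```python
from h import *
im=cv2.imread("pics/w1.png");cv2.imwrite("pics/w1c.png",cv2.resize(im[160:250,10:430],None,fx=1.9,fy=3,interpolation=cv2.INTER_CUBIC))
im=cv2.imread("pics/top0.png");cv2.imwrite("pics/t0c.png",cv2.resize(im[115:220,245:400],None,fx=5,fy=5,interpolation=cv2.INTER_CUBIC))
h=cv2.cvtColor(cv2.imread("pics/w1.png"),cv2.COLOR_BGR2HSV)
for f,c in (("w1","wrist"),("top0","top"),("side0","side")):
    h=cv2.cvtColor(cv2.imread(f"pics/{f}.png"),cv2.COLOR_BGR2HSV)
    k=cv2.inRange(h,(22,150,90),(34,255,255));n,_,st,ce=cv2.connectedComponentsWithStats(k)
    print(c,[(st[i],ce[i]) for i in range(1,n) if st[i][4]>12])
```

```text
wrist [(array([ 82,  29,  30,  32, 696], dtype=int32), array([96.59, 44.73])), (array([369, 199,  20,  19, 312], dtype=int32), array([378.37, 207.92]))]
top [(array([259, 182,   7,   7,  36], dtype=int32), array([262.08, 185.03])), (array([350, 250,  11,  11,  97], dtype=int32), array([354.69, 255.02]))]
side [(array([278, 164,   6,   3,  14], dtype=int32), array([280.21, 164.86]))]
```

View pics/w1c.png

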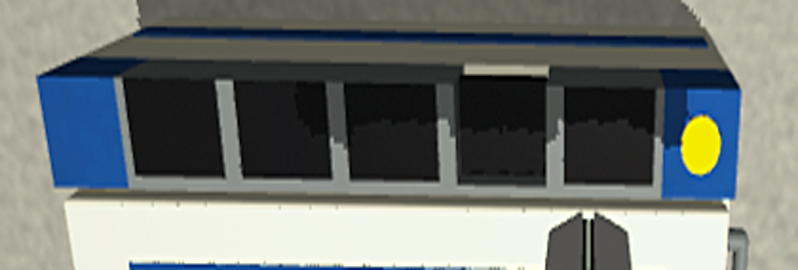

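View pics/t0c.png

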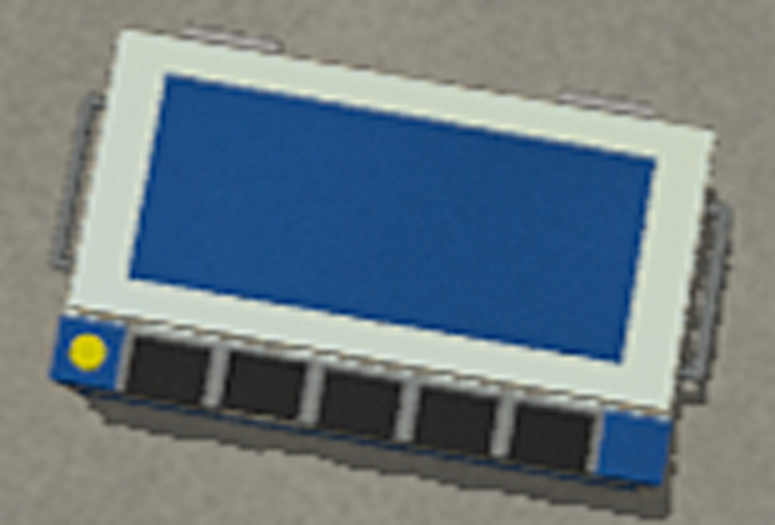

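Run:
```python
from h import *
from scipy.optimize import least_squares
o=get_obs();m=camera_model("wrist");t=camera_model("top");W=wpose(o,m)
S=np.array([(-17,-160),(17,-160),(-17,160),(17,160),(0,142.5),(17,-125),(17,125)])
P=np.array([onz(m,p,90,W)[:2] for p in [(30,185.3),(39,222),(400,189.3),(397.9,226),(378.4,207.9),(77.4,222.3),(358.4,225.7)]])
S2=np.array([(0,142.5),(-17,160),(17,160),(17,-160),(-17,-160)])
P2=np.array([onz(t,p,90)[:2] for p in [(262.1,185),(255,190.4),(257,177.8),(378.6,197),(377.4,211.6)]])
def f(x,S,P):
    c,s=np.cos(x[2]),np.sin(x[2]);return (S@np.array([[c,s],[-s,c]])+x[:2]-P)
for n,A,B in (("w",S,P),("t",S2,P2),("both",np.vstack([S,S2]),np.vstack([P,P2]))):
    r=least_squares(lambda x:f(x,A,B).ravel(),[543,24,-.18]);print(n,r.x);print(f(r.x,A,B).T)
```

```text
w [545.03  27.43  -0.19]
[[-0.45 -0.07  0.22  0.03  0.08  0.23 -0.04]
 [-1.15 -0.74  0.85 -0.18  0.89  0.18  0.15]]
t [546.01  25.35  -0.18]
[[-0.33 -0.21  0.62 -2.08  2.01]
 [-0.53  1.49  0.51 -1.71  0.23]]
both [545.42  26.56  -0.19]
[[ 0.55  0.95 -0.01 -0.18 -0.07  1.12 -0.12 -0.22 -0.    0.8  -3.47  0.66]
 [-2.2  -1.67  0.03 -0.88  0.12 -0.73 -0.57  0.55  2.64  1.48 -0.44  1.67]]
```

```bash
cat >> h.py <<'E'
YAW=-0.188; MID=np.array([545.3,27.0,90.])
ux=np.array([np.cos(YAW),np.sin(YAW),0]);uy=np.array([-np.sin(YAW),np.cos(YAW),0])
RT=np.column_stack([uy,[0,0,-1],np.cross(uy,[0,0,-1])])
def pt(x,y,z): p=MID+ux*x+uy*y; p[2]=z; return p
def st(): 
    o=get_obs(); d=o["position"]-MID; return o["clock"],np.array([d@ux,d@uy,o["position"][2]]),o["ft_force"]
E
python3 - <<'E'
from h import *
servo_line(pt(-1.5,142.5,115),rate=120,attitude=RT)
pause(0.2);print(*st())
pause(0.1);f0=get_obs()["ft_force"];print(f0)
print(servo_line(pt(-1.5,142.5,84),rate=15,force_limit=4))
print(*st())
pause(0.1);print(*st())
im=get_image("side");cv2.imwrite("pics/s1.png",im[:,:,::-1])
im=get_image("wrist");cv2.imwrite("pics/w2.png",im[:,:,::-1])
E
```

```text
5.8417 [ -1.2  142.24 115.64] [ 0.36 -0.33  0.61]
[-1.59 -0.4   0.32]
True
7.425 [ -1.48 142.51  90.31] [-0.46 -0.3   5.41]
7.525 [ -1.49 142.5   90.31] [-1.21 -1.27  6.06]
```

View pics/w2.png

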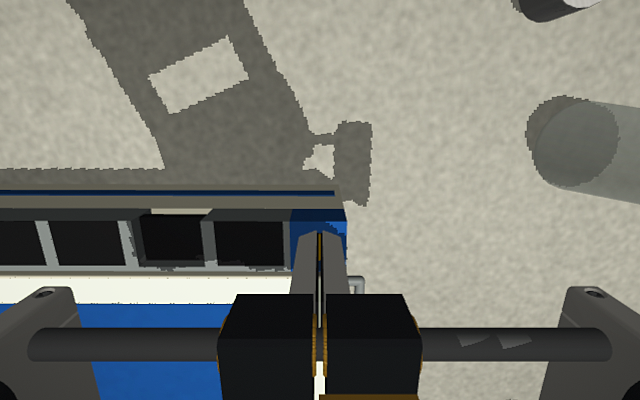

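View pics/s1.png

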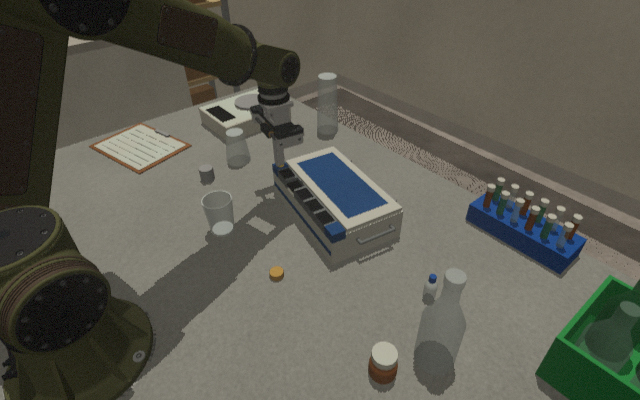

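```bash
cat > sweep.py <<'E'
from h import *
zc=90.0; y=142.5; low=0; log=[]
while y>-142:
    y-=3
    hit=servo_line(pt(-1.5,y,zc),rate=40,force_limit=15)
    t,p,f=st(); log.append((t,y,zc,*p,*f))
    print(f"{t:.2f} y{y:.0f} zc{zc:.2f} p{p} f{f} {hit}")
    if hit: print("HIT");break
    F=f[2]-0.4
    if F<1.5: low+=1
    else: low=0
    if low>=3: print("LOST");break
    zc+=float(np.clip(0.04*(F-5),-0.25,0.25))
    if t>32: break
E
python3 sweep.py
```

```text
7.88 y140 zc90.00 p[ -1.3  139.35  90.3 ] f[-0.07 -0.66  5.  ] False
8.12 y136 zc89.98 p[ -1.26 136.48  90.31] f[-0.08  0.76  5.33] False
8.38 y134 zc89.98 p[ -1.27 133.44  90.29] f[1.17 1.27 5.57] False
8.62 y130 zc89.99 p[ -1.27 130.36  90.29] f[-0.07  1.72  5.27] False
8.88 y128 zc89.98 p[ -1.27 127.31  90.31] f[0.06 2.57 5.51] False
9.12 y124 zc89.99 p[ -1.28 124.32  90.3 ] f[0.34 0.9  5.92] False
9.38 y122 zc90.01 p[ -1.31 121.28  90.26] f[-0.14  1.33  5.97] False
9.62 y118 zc90.03 p[ -1.33 118.24  90.28] f[0.75 1.57 6.19] False
9.88 y116 zc90.06 p[ -1.34 115.14  90.28] f[-0.01  2.25  5.79] False
10.12 y112 zc90.08 p[ -1.34 112.1   90.31] f[-0.25  1.77  6.07] False
10.38 y110 zc90.10 p[ -1.36 109.02  90.3 ] f[0.7  1.81 5.54] False
10.62 y106 zc90.11 p[ -1.37 106.01  90.29] f[-0.3   1.3   5.84] False
10.88 y104 zc90.13 p[ -1.38 102.97  90.29] f[0.35 0.84 5.79] False
11.12 y100 zc90.14 p[-1.4  99.91 90.27] f[0.66 1.1  6.36] False
11.38 y98 zc90.18 p[-1.43 96.86 90.27] f[0.49 1.43 6.69] False
11.62 y94 zc90.23 p[-1.45 93.76 90.3 ] f[-1.14  1.33  6.45] False
11.88 y92 zc90.28 p[-1.47 90.75 90.31] f[-0.19  1.21  6.1 ] False
12.12 y88 zc90.30 p[-1.5  87.75 90.3 ] f[-0.6  -1.71  5.82] False
12.38 y86 zc90.32 p[-1.52 84.85 90.28] f[-0.59 -0.89  5.25] False
12.62 y82 zc90.31 p[-1.5  82.   90.28] f[-0.11  0.11  4.41] False
12.88 y80 zc90.27 p[-1.49 79.16 90.31] f[0.26 1.74 4.49] False
13.12 y76 zc90.24 p[-1.46 76.17 90.28] f[0.9  1.08 5.56] False
13.38 y74 zc90.24 p[-1.46 73.04 90.29] f[-0.17  1.24  4.95] False
13.62 y70 zc90.23 p[-1.47 69.95 90.25] f[0.27 0.67 5.83] False
13.88 y68 zc90.24 p[-1.86 66.76 89.66] f[-0.39 -0.65  0.03] False
14.12 y64 zc90.03 p[-1.6  64.19 89.82] f[ 1.34  0.29 -1.12] False
14.38 y62 zc89.78 p[-1.51 61.34 89.75] f[-0.1   0.43  0.29] False
LOST
```

Run:
```python
from h import *
print(servo_line(pt(-1.5,50,89.8),rate=40,force_limit=8),*st())
pause(0.15);print(*st())
print(servo_line(pt(-1.5,50,78),rate=12,force_limit=3),*st())
im=get_image("wrist");cv2.imwrite("pics/w3.png",im[:,:,::-1])
```

```text
False 14.8167 [-1.44 49.76 89.84] [0.29 0.36 0.02]
14.9667 [-1.49 50.07 89.81] [-0.75 -0.17 -0.11]
True 15.6417 [-1.58 50.   81.61] [1.41 1.03 1.69]
```

View pics/w3.png

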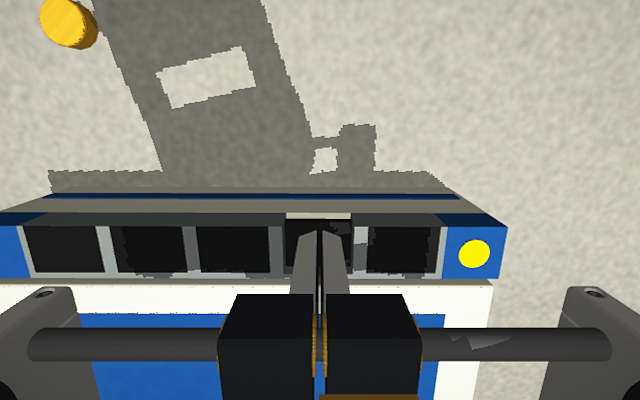

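Run:
```python
from h import *
for z in (80,78,76,75):
    print(servo_line(pt(-1.5,50,z),rate=10,force_limit=20),*st())
print(servo_line(pt(-1.5,50,70),rate=8,force_limit=16),*st())
pause(0.2);print(*st())
im=get_image("side");cv2.imwrite("pics/s2.png",im[:,:,::-1])
im=get_image("wrist");cv2.imwrite("pics/w4.png",im[:,:,::-1])
```

```text
False 16.0 [-1.55 50.02 80.02] [-0.69 -0.09  2.57]
False 16.35 [-1.56 50.01 77.93] [-0.63 -0.23  1.68]
False 16.7 [-1.57 50.   75.92] [-0.06  0.02  1.63]
False 16.95 [-1.52 49.99 74.95] [-1.33  0.12  2.76]
True 17.3 [-1.53 50.02 74.21] [-1.69 -0.59  6.51]
17.5 [-1.52 50.   74.22] [-2.2  -1.    6.79]
```

View pics/w4.png

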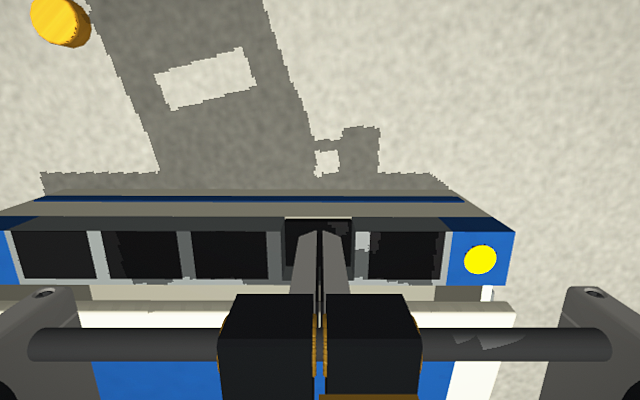

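View pics/s2.png

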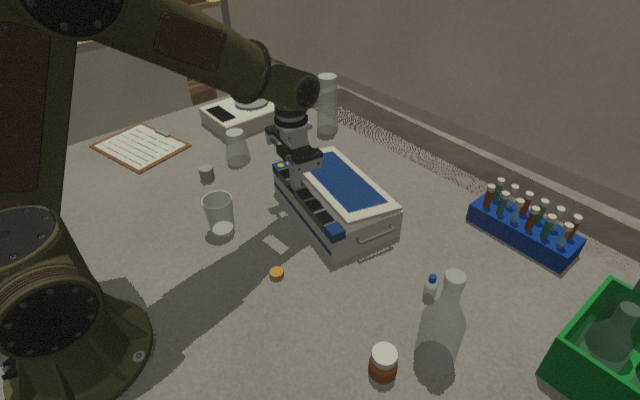

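```bash
python3 - <<'E'
from h import *
print(servo_line(pt(-1.5,50,70),rate=8,force_limit=18),*st())
pause(0.2);print(*st())
print(servo_line(pt(-3,50,130),rate=40,force_limit=15),*st())
servo_line(pt(-60,50,220),rate=150)
pause(0.3);print(*st())
for c in("top","side","wrist"):
    im=get_image(c);cv2.imwrite(f"pics/{c}9.png",im[:,:,::-1])
E
python3 - <<'E'
import cv2,numpy as np
a=[cv2.imread(f"pics/{n}.png") for n in("wrist9","side9")]
cv2.imwrite("pics/side9c.png",cv2.resize(a[1][130:270,250:420],None,fx=4,fy=4,interpolation=cv2.INTER_CUBIC))
E
```

```text
True 17.8917 [-1.5  50.   74.22] [-2.87 -0.61  8.69]
18.0917 [-1.48 50.03 74.24] [-3.4   0.49  7.06]
False 19.65 [ -3.1   49.96 129.72] [ 0.59 -0.26 -0.41]
20.8083 [-59.95  49.91 219.48] [ 0.58  0.29 -0.17]
```

View pics/wrist9.png

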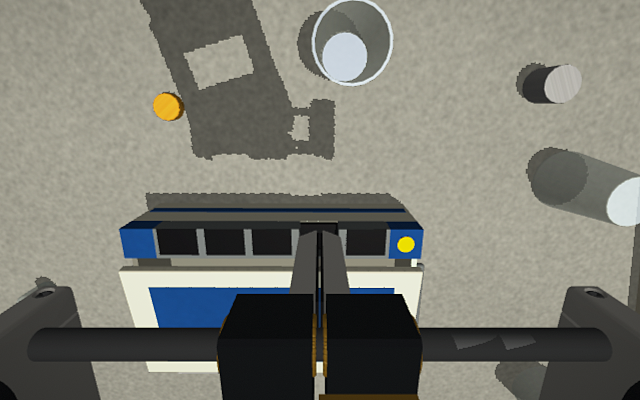

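View pics/side9c.png

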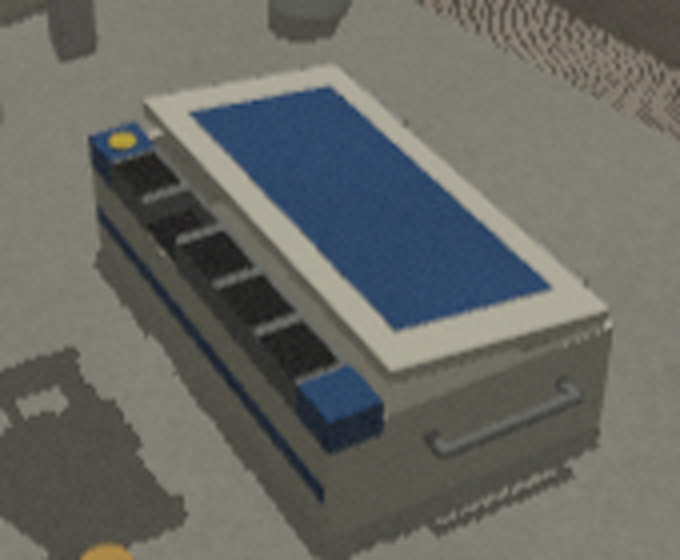

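View pics/top9.png

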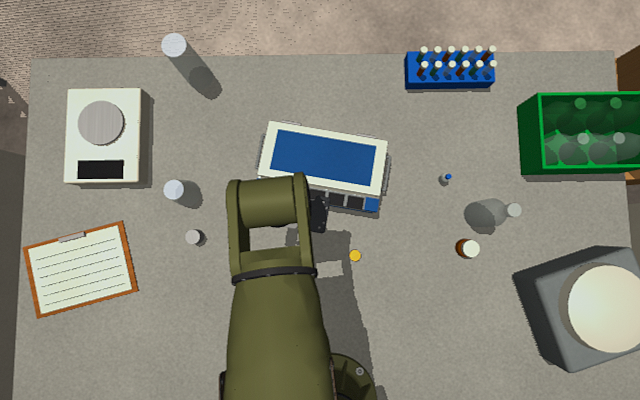

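The side view (side9c) shows the lid ajar along its whole front edge, with an open gap behind the strip. The top view shows every bystander where it stood at the start: jar (467,249), vial (446,179), weight (195,237), screw cap (355,256). The fingers are clear at z 220 mm, so I am handing in.

Run:
```python
from h import *
print(*st()); hand_in(); print(get_obs()["clock"])
```

```text
20.9583 [-59.98  49.96 219.8 ] [-0.08  0.87 -0.21]
the job is handed in; nothing more can be done
the job is handed in; nothing more can be done
```

The latch is released and the lid is ajar; the job was handed in at about 21 s.

- **Sweep:** I touched the closed fingertips to the yellow-dot pad (contact at z = 90.3 mm). I then swept them along the strip towards the case's -y at about 5–6 N. Support was lost at y ≈ +67 mm from mid-strip, in the second segment from the dot, which is where the wrist picture also showed the open-fronted notch.
- **Press:** At the notch centre (y = +50 mm) I felt the tongue at about 8 mm depth and pressed it to z = 74.2 mm, 16.1 mm below the strip top. A second push, with a force limit of 18 N, moved it no further, so it is on its bottom stop.
- **Last checks:** After backing off to z = 220 mm, the side and wrist pictures showed the lid raised along its front edge. The top picture showed no bystander moved, as far as the arm let me see; the upright cup was hidden there but still stood upright in the wrist picture. The force on the tool was about zero.
- **What disagreed:**
  - Support was lost about 9 mm earlier than I expected for 25 mm wide fingertips. I put this down to tapered tips, but did not check it. The notch itself was confirmed by the depth I felt.
  - The force-limited presses stopped on changes of 16–18 N, yet the readings just afterwards were only 7–9 N.
  - The first top-and-side network estimate of the yellow dot's height was about 20 mm off, so I used a fit to corners I picked in the wrist and top pictures instead.

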